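Hole saws back on the storage rail, by size

ROBOT

A 7-joint arm with a two-finger parallel gripper is mounted at the origin on the work surface. World frame = base frame: x ahead of the robot, y to its left, z up, the work surface at z = 0. Lengths are in m, angles in degrees, forces in N, time in s.
With the tool pointing down it reaches from about 0.425 to 1.025 m from the base axis. Payload 9.4 kg.
Tool frame: the origin (TCP) lies at the very end of the fingers, on their centre line; the grasp point (between the pads) lies 19 mm behind it; z points along the fingers, y is the line along which they close (so a half turn about z gives the same grasp; the last joint's range is limited). The gripper opens to 85 mm and grips with 20 to 120 N. Pads are 22 mm wide; open, the fingers measure 114 mm over their backs; the gripper's body (76 mm by 85 mm) begins 54 mm behind the grasp point. The pads swing forward as they close: fully open they stand 13 mm farther back than shut.
Start: joints at [71.007, 34.337, -0.143, 91.639, 0.103, 54.024, -4.572], TCP at [0.183, -0.702, 0.231] pointing down, gripper open.
Joint ranges: [-147.43, 147.43], [-19.82, 112.94], [-74.19, 73.91], [6.32, 146.72], [-59.91, 239.91], [6.04, 106.73], [-150.56, 150.56]. Speed limits (degrees/s): [127.2, 127.2, 172.46, 172.46, 180, 180, 180].

INTERFACE

Orientations are given as a 3x3 rotation matrix whose columns are the frame's x, y, z axes.
In Python, from plant import r, vision, sign_off gives the robot as it stands.
- The arm moves only by the tool servo_tool, never from a script. Its argument "increments" is a list of rows, each a list of 3 entries, a list of its own where there are three numbers: the shift along the tool's x, y, z in cm, then the turn, a rotation vector about the tool's x, y, z in degrees, then the finger opening in cm, from 0 to 8.54. A call has 1 to 10 rows; each row is the pose to reach, as a shift and turn from the pose commanded when the call began, along the tool's axes at that moment; what a row does not reach only later rows make up. A row lasts 1/10 s, in which the tool goes at most 50 mm and 8.59 degrees, less where a joint would pass 70% of its speed; a pose out of reach is approached as far as the arm can. A call with a gripper value outside its range is refused whole. The fingers move at their own pace and stop on an object; "grip_force" is the grip in N (left out, the last holds). Time passes only in rows, so rows that repeat a pose let the fingers close. It gives the time, the measured TCP pose, the force, the opening and the grip force at its end, in the units of the state.
- r.state(): the state, without advancing time (a new reading comes with each control period).
- vision.grab_frame(name): name is "scene" or "top"; returns a dict with "image" (480x640x3 uint8, red, green, blue), "camera_matrix" (3x3 intrinsics, pixels), "dist_coeffs" ([k1, k2, p1, p2, k3] as OpenCV has them; the pictures are not rectified), "R" (3x3) and "t" (3): a world point X has camera coordinates R X + t. Camera axes: x right, y down, z forward; pixel columns grow to the right and rows downward; lengths in m; the calibration is good to about 2 mm. A picture is of the moment at which its call begins. There is no depth.
- sign_off(): hands the job in; it is judged then, once.
The state is a dict: "time": time; "qpos": joint angles; "qvel": joint speeds; "joint_torque": joint torques, N m; "position": TCP position; "tcp_rot": TCP orientation; "force": force on the tool from outside, world axes, zero at the start; "ft_torque": the same for the moment, N m; "finger_gap": opening from 0.0 (shut) to 1.0 (fully open); "gripper_force": force on a finger pad.
Only numpy, scipy, OpenCV 4.12 (cv2) and the standard library are available. Lean on these libraries where they do the work, as an engineer would, in place of code of your own. Each camera call takes 0.05 s, during which the arm holds its last target. There are 200 camera calls.

TASK

Put the four blue hole saws back on the wooden storage rail in order of size, one standing upright on the middle of each round black pad: the smallest on the pad next to the red end stop, growing to the largest at the plain wooden end. Set each saw down rather than dropping it, and leave the glue bottle standing where it is.

Things in the scene. Friction and masses are not known exactly. Their poses are not given: they have to be found in the camera images.
- saw_32: hole saw, the smallest of four: blue drum of 32 mm diameter and 42 mm height standing mouth down on its toothed steel edge, on top a dark nut (24 mm diameter, 42 to 52 mm above the origin) and an upright round steel shank to grip (11 mm diameter, 52 to 94 mm above the origin). Solid, about 100 g (may vary by a third). Origin: centre of the underside; z runs up along the shank. Starts upright on the bench, on the robot's side of the rail.
- saw_44: hole saw, the second smallest of four: blue drum of 44 mm diameter and 42 mm height standing mouth down on its toothed steel edge, on top a dark nut (24 mm diameter, 42 to 52 mm above the origin) and an upright round steel shank to grip (11 mm diameter, 52 to 94 mm above the origin). Solid, about 140 g (may vary by a third). Origin: centre of the underside; z runs up along the shank. Starts upright on the bench, on the robot's side of the rail.
- saw_56: hole saw, the second largest of four: blue drum of 56 mm diameter and 42 mm height standing mouth down on its toothed steel edge, on top a dark nut (24 mm diameter, 42 to 52 mm above the origin) and an upright round steel shank to grip (11 mm diameter, 52 to 94 mm above the origin). Solid, about 190 g (may vary by a third). Origin: centre of the underside; z runs up along the shank. Starts upright on the bench, on the robot's side of the rail.
- saw_68: hole saw, the largest of four: blue drum of 68 mm diameter and 42 mm height standing mouth down on its toothed steel edge, on top a dark nut (24 mm diameter, 42 to 52 mm above the origin) and an upright round steel shank to grip (11 mm diameter, 52 to 94 mm above the origin). Solid, about 250 g (may vary by a third). Origin: centre of the underside; z runs up along the shank. Starts upright on the bench, on the robot's side of the rail.
- pad_a: round black rubber pad, 78 mm diameter, 3 mm thick, fixed on top of the wooden storage rail (88 mm wide, 430 mm long, 18 mm thick, lying on the bench and fixed). The four pads a, b, c, d stand in a straight row in this order at 90 mm spacing; pad_a is number 1 counted from the robot's right (-y) end. All pads look alike. Origin: centre of the underside, so its top is 3 mm above; y runs along the rail from pad a to pad d.
- pad_b: round black rubber pad, 78 mm diameter, 3 mm thick, fixed on top of the wooden storage rail (88 mm wide, 430 mm long, 18 mm thick, lying on the bench and fixed). The four pads a, b, c, d stand in a straight row in this order at 90 mm spacing; pad_b is number 2 counted from the robot's right (-y) end. All pads look alike. Origin: centre of the underside, so its top is 3 mm above; y runs along the rail from pad a to pad d.
- pad_c: round black rubber pad, 78 mm diameter, 3 mm thick, fixed on top of the wooden storage rail (88 mm wide, 430 mm long, 18 mm thick, lying on the bench and fixed). The four pads a, b, c, d stand in a straight row in this order at 90 mm spacing; pad_c is number 3 counted from the robot's right (-y) end. All pads look alike. Origin: centre of the underside, so its top is 3 mm above; y runs along the rail from pad a to pad d.
- pad_d: round black rubber pad, 78 mm diameter, 3 mm thick, fixed on top of the wooden storage rail (88 mm wide, 430 mm long, 18 mm thick, lying on the bench and fixed). The four pads a, b, c, d stand in a straight row in this order at 90 mm spacing; pad_d is number 4 counted from the robot's right (-y) end. All pads look alike. Origin: centre of the underside, so its top is 3 mm above; y runs along the rail from pad a to pad d.
- red_stop: red painted block, 84 x 24 x 30 mm high, fixed on the rail across one of its two ends (a plain pale wooden block of the same size is on the other end), 65 mm from the centre of the nearest pad; which end it is on changes. Marks the end where the smallest saw belongs. Origin: centre of the underside.
- glue: white glue bottle with orange cap, 56 mm diameter, 160 mm high, standing on the bench beside the work on the robot's right; a bystander. Origin: centre of the underside.
Mind the look-alikes: they are no part of the job. What is shaped like the saw_68 but green or orange is not meant.

How it is judged:
By the outcome, as a careful person would: the job done as asked, in the order asked, and still so for the second after the job is handed in, with the robot touching nothing.
It also fails if it takes over 102 s, if anything falls off the work surface, if the arm or the gripper's body presses on something with over 40 N, if the wrist force passes 120 N, or if a joint passes its speed limit or range.

## Working session

There is one attempt and no reset: what is moved stays moved. The work goes in short steps, Python scripts to look and compute and a tool call to move; the robot and the scene stay as the last step left them, time stands still between calls to the robot, and variables do not carry over. Pictures are saved under pics/ and viewed, at most 14 in all, crops included, and the job is handed in when it is done.

Besides the shell and the picture viewer there is one more tool, called after "Emit:" by a JSON object that holds its "fn" and its "kwargs". servo_tool: Moves the arm, as the interface text tells. Its arguments: {"type":"object","properties":{"increments":{"type":"array"},"grip_force":{"type":"number"}},"required":["increments"]}

```bash
mkdir -p pics; python3 - <<'E'
from plant import r, vision
import cv2,pickle
s=r.state(); print(s)
for n in("scene","top"):
    f=vision.grab_frame(n); pickle.dump(f,open(n+".pkl","wb")); cv2.imwrite(f"pics/{n}0.png",f["image"][:,:,::-1]); print(n,f["camera_matrix"],f["dist_coeffs"],f["R"],f["t"])
E
```

```text
{'time': 0.0, 'qpos': array([71.00700449, 34.38558676, -0.14503133, 91.68085492,  0.10466142,
       54.02332881, -4.57341563]), 'qvel': array([-0.03022591,  0.02396492, -0.02169582,  0.01134369, -0.07036492,
        0.03199544, -0.0355607 ]), 'joint_torque': array([-5.42332109e-04, -7.76432705e+01,  1.56469077e+00, -2.58007622e+01,
        1.23766938e-02,  9.09121736e-03, -5.56814115e-06]), 'position': array([ 0.18258258, -0.70114828,  0.23040412]), 'tcp_rot': array([[ 9.67705241e-01,  2.52083824e-01, -5.58274740e-04],
       [ 2.52084384e-01, -9.67704152e-01,  1.46231576e-03],
       [-1.71618635e-04, -1.55582296e-03, -9.99998775e-01]]), 'force': array([ 0.04215754,  0.42244931, -0.84123426]), 'ft_torque': array([ 0.00665175, -0.03062925, -0.06757172]), 'gripper_force': 0.0, 'finger_gap': 1.0039224920541798}
scene [[582.30927583   0.         321.76826275]
 [  0.         582.30927583 240.80114057]
 [  0.           0.           1.        ]] [0.04399938 0.         0.         0.         0.        ] [[-0.62793378  0.77819647 -0.01046043]
 [ 0.53419128  0.42119134 -0.73296489]
 [-0.56598485 -0.46584128 -0.68018604]] [ 0.39457586 -0.19473295  1.49555625]
top [[598.72288332   0.         327.4509659 ]
 [  0.         598.72288332 245.59267953]
 [  0.           0.           1.        ]] [-0.1498779  0.         0.         0.         0.       ] [[-0.0033872  -0.99998571 -0.00413595]
 [-0.99454118  0.00380005 -0.1042756 ]
 [ 0.10428983  0.00376017 -0.99453984]] [-0.09544202  0.50588605  1.30889251]
```

View pics/top0.png

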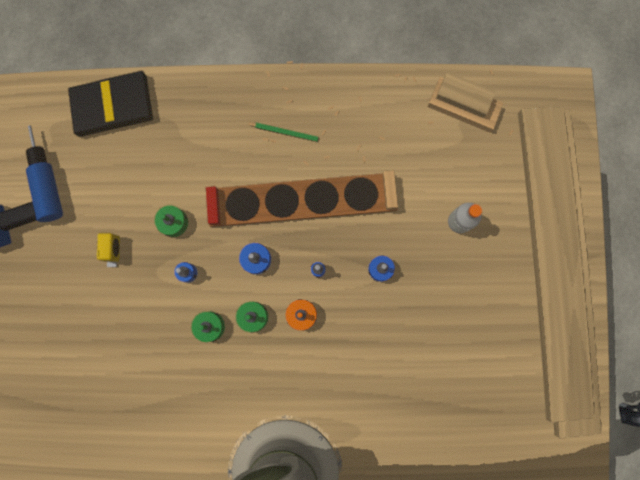

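View pics/scene0.png

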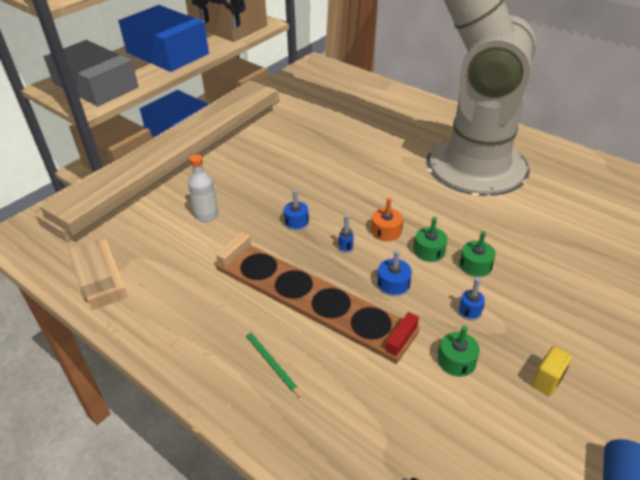

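The top view shows the red stop at left (212,206), which is +y, so the smallest saw goes on pad_d and the largest on pad_a. The blue saws are at about (185,272), (255,259), (318,270) and (382,269). The scene view agrees: red stop at (402,334), blue saws at (472,303), (394,276), (346,241) and (296,214).

```bash
cat >m.py <<'E'
import cv2,pickle,numpy as np
def ray(f,u,v):
    p=cv2.undistortPoints(np.array([[[u,v]]],float),f["camera_matrix"],np.array(f["dist_coeffs"]))[0,0]
    R=np.array(f["R"]);t=np.array(f["t"]); return -R.T@t, R.T@np.array([p[0],p[1],1])
def at(f,u,v,z):
    c,d=ray(f,u,v); return c+d*(z-c[2])/d[2]
def proj(f,X):
    R=cv2.Rodrigues(np.array(f["R"]))[0]
    return cv2.projectPoints(np.atleast_2d(np.array(X,float)),R,np.array(f["t"]),f["camera_matrix"],np.array(f["dist_coeffs"]))[0][:,0]
E
python3 - <<'E'
import pickle,cv2
t=pickle.load(open("top.pkl","rb"))["image"][165:295,165:405,::-1]
s=pickle.load(open("scene.pkl","rb"))["image"][180:365,210:500,::-1]
cv2.imwrite("pics/tc.png",cv2.resize(t,None,fx=10/3,fy=10/3,interpolation=3))
cv2.imwrite("pics/sc.png",cv2.resize(s,None,fx=2.7,fy=2.7,interpolation=3))
E
```

```text
(no output)
```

View pics/tc.png

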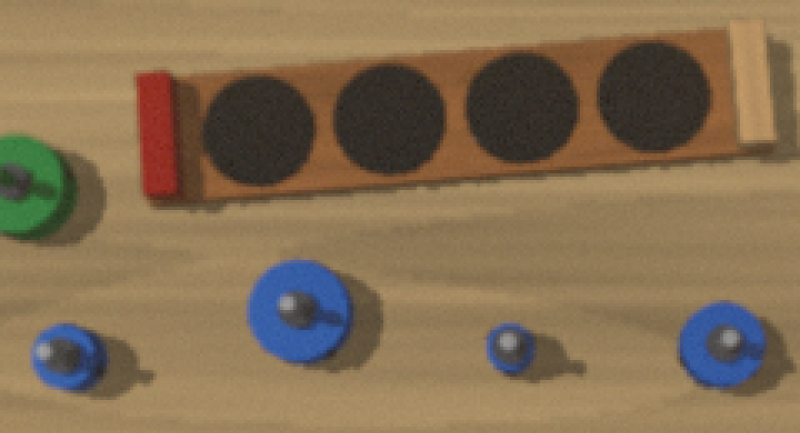

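View pics/sc.png

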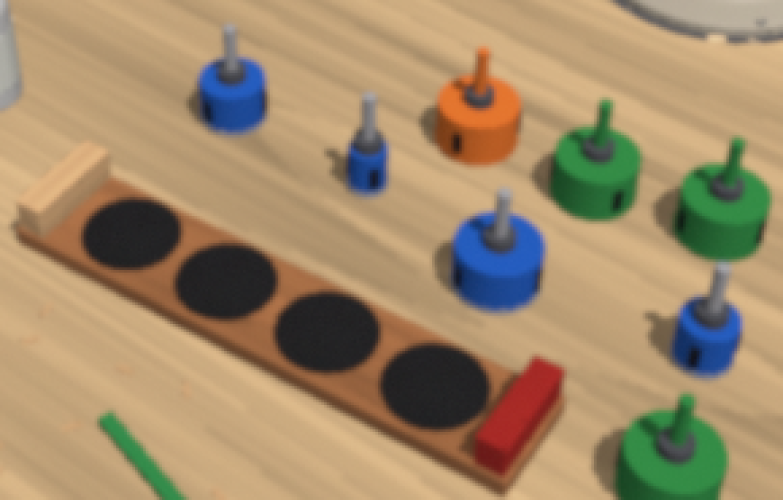

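The crops show the saws, pads and stop clearly: in the top crop the pads are at (259,131), (389,119), (522,107) and (655,97), and the shank tips at (43,352), (292,303), (509,341) and (732,340). Next I'll fit the drum silhouettes and pads in both views.

```bash
cat >>m.py <<'E'
from scipy.optimize import least_squares
def disc(x,y,r,z):
    a=np.linspace(0,2*np.pi,90); return np.c_[x+r*np.cos(a),y+r*np.sin(a),np.full(90,z)]
def hullc(P):
    h=cv2.convexHull(np.array(P,np.float32)); m=cv2.moments(h); return np.array([m['m10'],m['m01']])/m['m00'],m['m00']
def blobs(mask,near):
    cs,_=cv2.findContours(mask.astype(np.uint8),cv2.RETR_EXTERNAL,cv2.CHAIN_APPROX_NONE)
    cs=[c for c in cs if cv2.contourArea(c)>60]
    out=[]
    for n in near:
        c=min(cs,key=lambda c:np.hypot(*(hullc(c)[0]-n))); out.append(hullc(c))
    return out
def fit(f,px,r,z0,z1,guess):
    fun=lambda p:hullc(proj(f,np.r_[disc(*p,r,z0),disc(*p,r,z1)]))[0]-px
    s=least_squares(fun,guess[:2],diff_step=1e-3); return s.x,hullc(proj(f,np.r_[disc(*s.x,r,z0),disc(*s.x,r,z1)]))[1]
E
python3 - <<'E'
from m import *
F={n:pickle.load(open(n+".pkl","rb")) for n in("top","scene")}
saw={'44':.022,'68':.034,'32':.016,'56':.028}
near={'top':[(185,272),(255,259),(318,270),(382,269)],'scene':[(472,303),(394,276),(346,241),(296,214)]}
pn={'top':[(242,204),(282,200),(321,197),(361,194)],'scene':[(371,323),(331,303),(294,284),(258,266)]}
tip={'top':[(43,352),(292,303),(509,341),(732,340)],'scene':[(722,268),(504,194),(369,98),(230,30)]}
for n,f in F.items():
    h=cv2.cvtColor(f["image"],cv2.COLOR_RGB2HSV); H,S,V=cv2.split(h)
    b=blobs((H>105)&(H<125)&(S>130),near[n])
    for (k,r),(px,A),t in zip(saw.items(),b,tip[n]):
        g=at(f,*px,.02); x,A2=fit(f,px,r,0,.042,g)
        s,o=(10/3,(165,165)) if n=='top' else (2.7,(210,180))
        T=at(f,(t[0]+.5)/s-.5+o[0],(t[1]+.5)/s-.5+o[1],.094)
        print(n,k,x.round(4),A,A2,'tip',T[:2].round(4))
    p=blobs((V<75),pn[n])
    for k,(px,A) in zip('dcba',p):
        x,A2=fit(f,px,.039,.0205,.021,at(f,*px,.021)); print(n,k,x.round(4),A,A2)
E
```

```text
top 44 [0.4486 0.2247] 250.0 384.5740120334085 tip [0.4468 0.222 ]
top 68 [0.4786 0.0656] 661.5 804.027978820377 tip [0.4778 0.0619]
top 32 [ 0.4549 -0.2168] 449.0 190.08344524307176 tip [ 0.4532 -0.0761]
top 56 [ 0.4548 -0.2166] 449.0 544.1094644984696 tip [ 0.4533 -0.2173]
top d [0.6019 0.096 ] 815.5 912.1226805917686
top c [0.6093 0.0064] 804.0 918.6191177819856
top b [ 0.6169 -0.083 ] 818.0 920.3195368060842
top a [ 0.6242 -0.1728] 804.0 917.3639740687795
scene 44 [0.4472 0.2233] 469.0 669.1042439965531 tip [0.4488 0.2232]
scene 68 [0.4762 0.0652] 902.0 1131.0208059917204 tip [0.4797 0.0669]
scene 32 [ 0.4559 -0.073 ] 170.0 328.9069586370606 tip [ 0.4548 -0.0732]
scene 56 [ 0.4538 -0.2169] 464.5 655.1852255130652 tip [ 0.4568 -0.2127]
scene d [0.6032 0.0978] 933.0 1072.5829333956353
scene c [0.6108 0.0082] 836.5 967.4966630744748
scene b [ 0.6183 -0.0816] 750.5 876.8860785542056
scene a [ 0.6254 -0.1712] 668.0 798.5477368859574
```

Emit:
{"fn": "servo_tool", "kwargs": {"increments": [[[42.1,-53.8,0],[0,0,14.6],6],[[42.1,-53.8,0],[0,0,14.6],6],[[42.1,-53.8,0],[0,0,14.6],6],[[42.1,-53.8,0],[0,0,14.6],6],[[42.1,-53.8,0],[0,0,14.6],6],[[42.1,-53.8,0],[0,0,14.6],6],[[42.1,-53.8,0],[0,0,14.6],6],[[42.1,-53.8,0],[0,0,14.6],6],[[42.1,-53.8,0],[0,0,14.6],6],[[42.1,-53.8,0],[0,0,14.6],6]], "grip_force": 40}}

```text
time: 1.1
position: [0.382, -0.241, 0.2313]
tcp_rot: [[1.0, -0.0, 0.0], [-0.0, -1.0, -0.0], [0.0, 0.0, -1.0]]
force: [0.8, -0.4, -0.7]
finger_gap: 0.707
gripper_force: 0.0
```

Emit:
{"fn": "servo_tool", "kwargs": {"increments": [[[7.3,-16.6,0],[0,0,0],6],[[7.3,-16.6,0],[0,0,0],6],[[7.3,-16.6,0],[0,0,0],6],[[7.3,-16.6,7],[0,0,0],6],[[7.3,-16.6,10],[0,0,0],6],[[7.3,-16.6,10],[0,0,0],6],[[7.3,-16.6,10],[0,0,0],6]]}}

```text
time: 1.8
position: [0.4536, -0.077, 0.1307]
tcp_rot: [[1.0, 0.0, -0.004], [0.0, -1.0, -0.0], [-0.004, 0.0, -1.0]]
force: [-0.3, -0.3, -0.3]
finger_gap: 0.703
gripper_force: 0.0
```

Emit:
{"fn": "servo_tool", "kwargs": {"increments": [[[0.1,-0.2,4],[0,0,0],6],[[0.1,-0.2,7],[0,0,0],6],[[0.1,-0.2,7],[0,0,0],6],[[0.1,-0.2,7],[0,0,0],6]]}}

```text
time: 2.2
position: [0.456, -0.0759, 0.063]
tcp_rot: [[1.0, -0.002, 0.001], [-0.002, -1.0, -0.001], [0.001, 0.001, -1.0]]
force: [-0.7, -0.4, 0.5]
finger_gap: 0.7
gripper_force: 0.0
```

```bash
python3 - <<'E'
from plant import vision
import cv2,pickle,numpy as np
f=vision.grab_frame("scene");c1=cv2.resize(f["image"][130:280,250:450,::-1],None,fx=4,fy=4,interpolation=3)
cv2.imwrite("pics/g1.png",c1)
E
```

```text
(no output)
```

View pics/g1.png

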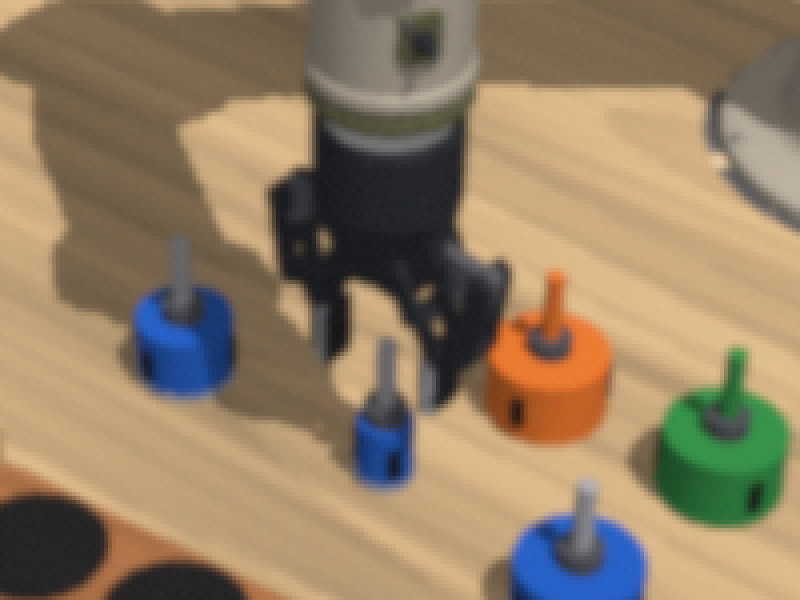

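The scene crop shows the shank at (387,385), between fingertips at (330,358) and (432,410), about 1–2 mm off centre. I'll nudge by 1.5 mm and close.

Emit:
{"fn": "servo_tool", "kwargs": {"increments": [[[0,-0.15,0.2],[0,0,0],4],[[0,-0.15,0.2],[0,0,0],1],[[0,-0.15,0.2],[0,0,0],0.6],[[0,-0.15,0.2],[0,0,0],0.6],[[0,-0.15,0.2],[0,0,0],0.6],[[0,-0.15,0.2],[0,0,0],0.6]]}}

```text
time: 2.85
position: [0.456, -0.0734, 0.0598]
tcp_rot: [[1.0, 0.0, 0.001], [0.0, -1.0, -0.0], [0.001, 0.0, -1.0]]
force: [-1.0, -0.0, 9.2]
finger_gap: 0.109
gripper_force: 39.6
```

Emit:
{"fn": "servo_tool", "kwargs": {"increments": [[[0,0,-4],[0,0,0],0.6],[[0,0,-8],[0,0,0],0.6],[[0,0,-11],[0,0,0],0.6],[[4,-5,-11],[0,0,0],0.6],[[7,-8,-11],[0,0,0],0.6],[[10,-11,-11],[0,0,0],0.6],[[13,-14,-11],[0,0,0],0.6],[[14.8,-17,-11],[0,0,0],0.6],[[14.8,-17,-11],[0,0,0],0.6],[[14.8,-17,-11],[0,0,0],0.6]]}}

```text
time: 3.85
position: [0.603, 0.0973, 0.1686]
tcp_rot: [[1.0, 0.002, -0.002], [0.002, -1.0, -0.0], [-0.002, 0.0, -1.0]]
force: [-0.3, 0.1, -1.6]
finger_gap: 0.112
gripper_force: 39.4
```

Emit:
{"fn": "servo_tool", "kwargs": {"increments": [[[0,0,4],[0,0,0],0.6],[[0,0,8],[0,0,0],0.6],[[0,0,8],[0,0,0],0.6],[[0,0,8],[0,0,0],0.6]]}}

```text
time: 4.25
position: [0.6029, 0.0953, 0.0894]
tcp_rot: [[1.0, -0.001, -0.002], [-0.001, -1.0, -0.001], [-0.002, 0.001, -1.0]]
force: [0.7, 0.9, -0.6]
finger_gap: 0.119
gripper_force: 39.3
```

```bash
python3 - <<'E'
from plant import vision,r
from m import *
s=r.state();print(s['position'],s['force'])
f=vision.grab_frame("scene");
H,S,V=cv2.split(cv2.cvtColor(f["image"],cv2.COLOR_RGB2HSV))
n=proj(f,[.603,.097,.045])[0];print(n)
im=f["image"][int(n[1])-60:int(n[1])+60,int(n[0])-75:int(n[0])+75,::-1]
px,A=blobs((H>105)&(H<125)&(S>130),[n])[0]
print(px,fit(f,px,.016,.026,.068,at(f,*px,.047)))
cv2.imwrite("pics/p1.png",cv2.resize(im,None,fx=4,fy=4,interpolation=3))
E
```

```text
[0.6028913  0.09527646 0.08939928] [ 0.73924535  0.89685993 -0.58764213]
[370.92297029 313.90480512]
[371.32727273 311.44606061] (array([0.59937352, 0.0951781 ]), 437.6105186827481)
```

View pics/p1.png

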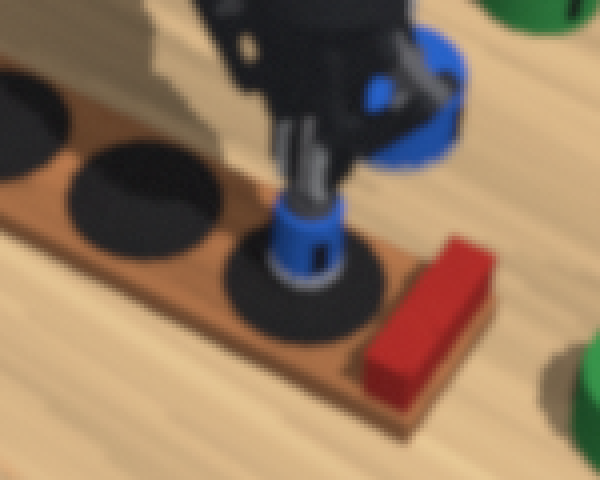

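The saw hangs upright just over pad d (base at (306,268), pad centre at (304,282)), about 3 mm short of centre. I'll correct that while lowering.

Emit:
{"fn": "servo_tool", "kwargs": {"increments": [[[0.25,-0.2,0],[0,0,0],0.6],[[0.25,-0.2,0.4],[0,0,0],0.6],[[0.25,-0.2,0.7],[0,0,0],0.6],[[0.25,-0.2,0.85],[0,0,0],0.6],[[0.25,-0.2,0.85],[0,0,0],0.6]]}}

```text
time: 4.8
position: [0.6062, 0.0987, 0.0809]
tcp_rot: [[1.0, 0.0, 0.0], [0.0, -1.0, 0.0], [0.0, -0.0, -1.0]]
force: [-0.3, 0.4, 0.7]
finger_gap: 0.113
gripper_force: 39.7
```

Emit:
{"fn": "servo_tool", "kwargs": {"increments": [[[0,0.05,0.1],[0,0,0],0.6],[[0,0.05,0.15],[0,0,0],0.6],[[0,0.05,0.15],[0,0,0],0.6]]}}

```text
time: 5.1
position: [0.6065, 0.0985, 0.0808]
tcp_rot: [[1.0, 0.0, 0.001], [0.0, -1.0, 0.001], [0.001, -0.001, -1.0]]
force: [-3.7, -0.2, 16.0]
finger_gap: 0.114
gripper_force: 41.3
```

Contact is made, so I'll release.

Emit:
{"fn": "servo_tool", "kwargs": {"increments": [[[0,0,0],[0,0,0],1.5],[[0,0,0],[0,0,0],3],[[0,0,0],[0,0,0],5],[[0,0,0],[0,0,0],5],[[0,0,-4],[0,0,0],5],[[0,0,-9],[0,0,0],5],[[0,0,-9],[0,0,0],5]]}}

```text
time: 5.8
position: [0.6093, 0.0986, 0.1749]
tcp_rot: [[1.0, -0.0, 0.009], [-0.0, -1.0, 0.002], [0.009, -0.002, -1.0]]
force: [1.7, -0.2, -0.0]
finger_gap: 0.581
gripper_force: 0.0
```

Emit:
{"fn": "servo_tool", "kwargs": {"increments": [[[-15.8,-12.5,0],[0,0,0],6],[[-15.8,-12.5,0],[0,0,0],6],[[-15.8,-12.5,0],[0,0,0],6],[[-15.8,-12.5,0],[0,0,0],6],[[-15.8,-12.5,0],[0,0,0],6],[[-15.8,-12.5,4],[0,0,0],6],[[-15.8,-12.5,4],[0,0,0],6],[[-15.8,-12.5,4],[0,0,0],6]]}}

```text
time: 6.6
position: [0.448, 0.2225, 0.129]
tcp_rot: [[1.0, -0.001, -0.002], [-0.001, -1.0, -0.001], [-0.002, 0.001, -1.0]]
force: [-0.1, 0.2, -0.4]
finger_gap: 0.703
gripper_force: 0.0
```

```bash
cat >chk.py <<'E'
from plant import vision,r
from m import *
import sys
# placed saws: args r x y (expected), fits both views on rail top
def chk(rad,x,y,z0=.021):
  for n in("top","scene"):
    f=vision.grab_frame(n)
    H,S,V=cv2.split(cv2.cvtColor(f["image"],cv2.COLOR_RGB2HSV))
    q=proj(f,[x,y,z0+.021])[0]
    px,A=blobs((H>105)&(H<125)&(S>130),[q])[0]
    print(n,'A',A,fit(f,px,rad,z0,z0+.042,at(f,*px,z0+.02))[0].round(4))
if __name__=="__main__":
  chk(*map(float,sys.argv[1:])); print(r.state()['position'])
E
python3 chk.py .016 .603 .097
```

```text
top A 664.0 [0.4769 0.0632]
scene A 288.5 [0.6049 0.0999]
[0.44887029 0.22282863 0.1300702 ]
```

Emit:
{"fn": "servo_tool", "kwargs": {"increments": [[[0,-0.05,4],[0,0,0],5],[[0,-0.05,7],[0,0,0],4],[[0,-0.05,7],[0,0,0],4],[[0,-0.05,7],[0,0,0],3],[[0,-0.05,7],[0,0,0],1.5],[[0,-0.05,7],[0,0,0],0.6],[[0,-0.05,7],[0,0,0],0.6],[[0,-0.05,7],[0,0,0],0.6],[[0,-0.05,7],[0,0,0],0.6]]}}

```text
time: 7.6
position: [0.4489, 0.2238, 0.0607]
tcp_rot: [[1.0, -0.0, 0.002], [-0.0, -1.0, 0.001], [0.002, -0.001, -1.0]]
force: [-0.2, -1.6, 8.9]
finger_gap: 0.114
gripper_force: 39.9
```

Emit:
{"fn": "servo_tool", "kwargs": {"increments": [[[0,0,-4],[0,0,0],0.6],[[0,0,-8],[0,0,0],0.6],[[0,0,-12],[0,0,0],0.6],[[0,0,-14],[0,0,0],0.6],[[3,4,-14],[0,0,0],0.6],[[6,8,-14],[0,0,0],0.6],[[9,12,-14],[0,0,0],0.6],[[12,16,-14],[0,0,0],0.6],[[14.5,19.5,-14],[0,0,0],0.6],[[16.2,21.6,-14],[0,0,0],0.6]]}}

```text
time: 8.6
position: [0.6115, 0.0036, 0.1999]
tcp_rot: [[1.0, -0.004, 0.001], [-0.004, -1.0, -0.001], [0.001, 0.001, -1.0]]
force: [-0.3, -0.4, -1.4]
finger_gap: 0.115
gripper_force: 39.4
```

Emit:
{"fn": "servo_tool", "kwargs": {"increments": [[[0,0,0],[0,0,0],0.6],[[0,0,4],[0,0,0],0.6],[[0,0,8],[0,0,0],0.6],[[0,0,11],[0,0,0],0.6],[[0,0,11],[0,0,0],0.6],[[0,0,11],[0,0,0],0.6]]}}

```text
time: 9.2
position: [0.6099, 0.0081, 0.0898]
tcp_rot: [[1.0, 0.001, -0.001], [0.001, -1.0, 0.0], [-0.001, -0.0, -1.0]]
force: [0.3, -0.6, -0.8]
finger_gap: 0.11
gripper_force: 39.4
```

```bash
python3 chk.py .022 .610 .0073 .028
```

```text
top A 429.0 [ 0.4525 -0.2137]
scene A 491.0 [0.6082 0.0077]
[0.61106116 0.00801252 0.09117679]
```

Emit:
{"fn": "servo_tool", "kwargs": {"increments": [[[0.1,0,0.5],[0,0,0],0.6],[[0.1,0,0.8],[0,0,0],0.6],[[0.1,0,0.95],[0,0,0],0.6],[[0.1,0,1.0],[0,0,0],0.6],[[0.1,0,1.0],[0,0,0],0.6]]}}

```text
time: 9.8
position: [0.612, 0.0075, 0.0817]
tcp_rot: [[1.0, -0.0, 0.003], [-0.0, -1.0, 0.0], [0.003, -0.0, -1.0]]
force: [-3.4, -1.0, 20.1]
finger_gap: 0.108
gripper_force: 41.9
```

Emit:
{"fn": "servo_tool", "kwargs": {"increments": [[[0,0,0],[0,0,0],1.5],[[0,0,0],[0,0,0],3],[[0,0,0],[0,0,0],5],[[0,0,0],[0,0,0],5],[[0,0,-4],[0,0,0],5],[[0,0,-8],[0,0,0],5],[[0,0,-9],[0,0,0],5],[[-15.7,22.4,-9],[0,0,0],5],[[-15.7,22.4,-9],[0,0,0],5],[[-15.7,22.4,-9],[0,0,0],5]]}}

```text
time: 10.8
position: [0.5239, -0.1161, 0.1689]
tcp_rot: [[1.0, 0.001, -0.0], [0.001, -1.0, -0.0], [-0.0, 0.0, -1.0]]
force: [0.2, -1.1, -1.0]
finger_gap: 0.584
gripper_force: 0.0
```

```bash
python3 chk.py .022 .610 .0073
```

```text
top A 299.5 [0.6128 0.0087]
scene A 486.0 [0.6107 0.0082]
[ 0.52017915 -0.12150035  0.16890114]
```

Emit:
{"fn": "servo_tool", "kwargs": {"increments": [[[-6.6,9.5,0],[0,0,0],6],[[-6.6,9.5,0],[0,0,0],6],[[-6.6,9.5,0],[0,0,0],6],[[-6.6,9.5,4],[0,0,0],6],[[-6.6,9.5,4],[0,0,0],6],[[-6.6,9.5,4],[0,0,0],6]]}}

```text
time: 11.5
position: [0.4589, -0.2095, 0.1289]
tcp_rot: [[1.0, 0.001, -0.002], [0.001, -1.0, 0.001], [-0.002, -0.001, -1.0]]
force: [0.2, -0.5, 0.4]
finger_gap: 0.702
gripper_force: 0.0
```

```bash
python3 chk.py .028 .4545 -.2168 0
```

```text
top A 300.0 [0.6167 0.0105]
scene A 476.0 [ 0.4535 -0.2168]
[ 0.45985633 -0.209662    0.1300669 ]
```

Emit:
{"fn": "servo_tool", "kwargs": {"increments": [[[-0.5,0.7,2],[0,0,0],5],[[-0.5,0.7,5],[0,0,0],4],[[-0.5,0.7,7],[0,0,0],4],[[-0.5,0.7,7],[0,0,0],3],[[-0.5,0.7,7],[0,0,0],1.5],[[-0.5,0.7,7],[0,0,0],0.6],[[-0.5,0.7,7],[0,0,0],0.6],[[-0.5,0.7,7],[0,0,0],0.6],[[-0.5,0.7,7],[0,0,0],0.6]]}}

```text
time: 12.5
position: [0.4546, -0.2173, 0.0602]
tcp_rot: [[1.0, 0.0, 0.001], [0.0, -1.0, -0.0], [0.001, 0.0, -1.0]]
force: [-0.9, 0.7, 8.2]
finger_gap: 0.112
gripper_force: 39.7
```

Emit:
{"fn": "servo_tool", "kwargs": {"increments": [[[0,0,-4],[0,0,0],0.6],[[0,0,-8],[0,0,0],0.6],[[0,0,-11],[0,0,0],0.6],[[4,-3,-11],[0,0,0],0.6],[[7,-6,-11],[0,0,0],0.6],[[10.5,-9,-11],[0,0,0],0.6],[[14,-12,-11],[0,0,0],0.6],[[16.2,-13.5,-11],[0,0,0],0.6],[[16.2,-13.5,-11],[0,0,0],0.6],[[16.2,-13.5,-11],[0,0,0],0.6]]}}

```text
time: 13.5
position: [0.6156, -0.0819, 0.169]
tcp_rot: [[1.0, 0.001, -0.001], [0.001, -1.0, -0.0], [-0.001, 0.0, -1.0]]
force: [-0.1, -1.1, -1.6]
finger_gap: 0.117
gripper_force: 39.6
```

Emit:
{"fn": "servo_tool", "kwargs": {"increments": [[[0,0,4],[0,0,0],0.6],[[0,0,8],[0,0,0],0.6],[[0,0,8],[0,0,0],0.6],[[0,0,8],[0,0,0],0.6],[[0,0,8],[0,0,0],0.6]]}}

```text
time: 14.0
position: [0.6167, -0.083, 0.0912]
tcp_rot: [[1.0, -0.001, 0.002], [-0.001, -1.0, -0.0], [0.002, 0.0, -1.0]]
force: [-0.1, 0.3, -1.8]
finger_gap: 0.116
gripper_force: 39.5
```

```bash
python3 chk.py .028 .6176 -.0823 .03
```

```text
top A 1007.0 [0.6329 0.5637]
scene A 686.0 [ 0.6164 -0.0836]
[ 0.61700114 -0.08266703  0.09135775]
```

Emit:
{"fn": "servo_tool", "kwargs": {"increments": [[[0.05,-0.1,0.5],[0,0,0],0.6],[[0.05,-0.1,0.8],[0,0,0],0.6],[[0.05,-0.1,1.0],[0,0,0],0.6],[[0.05,-0.1,1.05],[0,0,0],0.6],[[0.05,-0.1,1.05],[0,0,0],0.6]]}}

```text
time: 14.6
position: [0.6171, -0.0809, 0.0812]
tcp_rot: [[1.0, 0.0, 0.002], [0.0, -1.0, 0.0], [0.002, -0.0, -1.0]]
force: [-6.0, 2.3, 24.6]
finger_gap: 0.117
gripper_force: 42.6
```

Emit:
{"fn": "servo_tool", "kwargs": {"increments": [[[0,0,0],[0,0,0],1.5],[[0,0,0],[0,0,0],3],[[0,0,0],[0,0,0],5],[[0,0,0],[0,0,0],5],[[0,0,-4],[0,0,0],5],[[0,0,-8],[0,0,0],5],[[0,0,-9],[0,0,0],5],[[-14,-14.5,-9],[0,0,0],5],[[-14,-14.5,-9],[0,0,0],5],[[-14,-14.5,-9],[0,0,0],5]]}}

```text
time: 15.6
position: [0.5109, 0.0275, 0.1684]
tcp_rot: [[1.0, -0.001, -0.0], [-0.001, -1.0, 0.0], [-0.0, -0.0, -1.0]]
force: [0.4, 2.1, -0.8]
finger_gap: 0.583
gripper_force: 0.0
```

```bash
python3 chk.py .028 .6176 -.0823
```

```text
top A 485.5 [ 0.6191 -0.0804]
scene A 698.0 [ 0.6162 -0.0812]
[0.50746051 0.03120676 0.1682979 ]
```

Emit:
{"fn": "servo_tool", "kwargs": {"increments": [[[-3,-3.3,0],[0,0,0],6],[[-3,-3.3,0],[0,0,0],6],[[-3,-3.3,4],[0,0,0],6],[[-3,-3.3,4],[0,0,0],6],[[-3,-3.3,4],[0,0,0],6]]}}

```text
time: 16.2
position: [0.4821, 0.0591, 0.1284]
tcp_rot: [[1.0, -0.0, -0.003], [-0.0, -1.0, -0.001], [-0.003, 0.001, -1.0]]
force: [0.5, -0.8, -0.3]
finger_gap: 0.699
gripper_force: 0.0
```

```bash
python3 chk.py .034 .4775 .0645 0
```

```text
top A 187.0 [0.4621 0.0538]
scene A 906.0 [0.4762 0.065 ]
[0.48293525 0.05930229 0.12953741]
```

Emit:
{"fn": "servo_tool", "kwargs": {"increments": [[[-0.5,-0.5,2],[0,0,0],5],[[-0.5,-0.5,5],[0,0,0],4],[[-0.5,-0.5,7],[0,0,0],4],[[-0.5,-0.5,7],[0,0,0],3],[[-0.5,-0.5,7],[0,0,0],1.5],[[-0.5,-0.5,7],[0,0,0],0.6],[[-0.5,-0.5,7],[0,0,0],0.6],[[-0.5,-0.5,7],[0,0,0],0.6],[[-0.5,-0.5,7],[0,0,0],0.6]], "grip_force": 50}}

```text
time: 17.2
position: [0.4779, 0.0648, 0.0597]
tcp_rot: [[1.0, -0.0, 0.002], [-0.0, -1.0, 0.0], [0.002, -0.0, -1.0]]
force: [-0.7, -0.9, 8.8]
finger_gap: 0.112
gripper_force: 49.5
```

Emit:
{"fn": "servo_tool", "kwargs": {"increments": [[[0,0,-4],[0,0,0],0.6],[[0,0,-8],[0,0,0],0.6],[[0,0,-12],[0,0,0],0.6],[[0,0,-14],[0,0,0],0.6],[[1,4,-14],[0,0,0],0.6],[[2,8,-14],[0,0,0],0.6],[[4,12,-14],[0,0,0],0.6],[[7,16,-14],[0,0,0],0.6],[[10,19.5,-14],[0,0,0],0.6],[[13,22.5,-14],[0,0,0],0.6]]}}

```text
time: 18.2
position: [0.6077, -0.1629, 0.1991]
tcp_rot: [[1.0, -0.002, -0.0], [-0.002, -1.0, -0.0], [-0.0, 0.0, -1.0]]
force: [0.8, 1.1, -2.4]
finger_gap: 0.113
gripper_force: 49.3
```

Emit:
{"fn": "servo_tool", "kwargs": {"increments": [[[1.7,1.2,0],[0,0,0],0.6],[[1.7,1.2,0],[0,0,0],0.6],[[1.7,1.2,4],[0,0,0],0.6],[[1.7,1.2,8],[0,0,0],0.6],[[1.7,1.2,11],[0,0,0],0.6],[[1.7,1.2,11],[0,0,0],0.6],[[1.7,1.2,11],[0,0,0],0.6]]}}

```text
time: 18.9
position: [0.624, -0.1717, 0.0892]
tcp_rot: [[1.0, 0.0, -0.001], [0.0, -1.0, 0.0], [-0.001, -0.0, -1.0]]
force: [0.5, 1.5, -1.1]
finger_gap: 0.108
gripper_force: 49.2
```

```bash
python3 chk.py .034 .6248 -.172 .03
```

```text
top A 483.0 [ 0.6172 -0.0802]
scene A 876.5 [ 0.6243 -0.1723]
[ 0.62524112 -0.17226283  0.09073585]
```

Well centred. Lowering.

Emit:
{"fn": "servo_tool", "kwargs": {"increments": [[[0,0,0.5],[0,0,0],0.6],[[0,0,0.8],[0,0,0],0.6],[[0,0,0.95],[0,0,0],0.6],[[0,0,1.0],[0,0,0],0.6],[[0,0,1.03],[0,0,0],0.6]]}}

```text
time: 19.5
position: [0.6247, -0.1723, 0.0808]
tcp_rot: [[1.0, -0.0, 0.002], [-0.0, -1.0, -0.0], [0.002, 0.0, -1.0]]
force: [-6.5, 2.2, 21.3]
finger_gap: 0.112
gripper_force: 51.7
```

Emit:
{"fn": "servo_tool", "kwargs": {"increments": [[[0,0,0],[0,0,0],1.5],[[0,0,0],[0,0,0],3],[[0,0,0],[0,0,0],5],[[0,0,0],[0,0,0],5],[[0,0,-4],[0,0,0],5],[[0,0,-8],[0,0,0],5],[[0,0,-12],[0,0,0],5],[[-15,2,-12],[0,0,0],5],[[-15,2,-12],[0,0,0],5],[[-15,2,-12],[0,0,0],5]]}}

```text
time: 20.5
position: [0.474, -0.1922, 0.1986]
tcp_rot: [[1.0, 0.0, 0.0], [0.0, -1.0, -0.0], [0.0, 0.0, -1.0]]
force: [0.3, -0.5, 0.9]
finger_gap: 0.586
gripper_force: 0.0
```

Emit:
{"fn": "servo_tool", "kwargs": {"increments": [[[-4,10,0],[0,0,0],5],[[-4,10,0],[0,0,0],5],[[-4,10,0],[0,0,0],5],[[-4,10,0],[0,0,0],5],[[-4,10,0],[0,0,0],5],[[-4,10,0],[0,0,0],5]]}}

```text
time: 21.1
position: [0.4365, -0.2905, 0.1983]
tcp_rot: [[1.0, 0.002, -0.0], [0.002, -1.0, 0.001], [0.0, -0.001, -1.0]]
force: [0.2, 0.2, 0.4]
finger_gap: 0.581
gripper_force: 0.0
```

```bash
python3 - <<'E'
from chk import *
for a in((.034,.6248,-.172),(.028,.6176,-.0823),(.022,.61,.0073),(.016,.6026,.097)): chk(*a)
t=vision.grab_frame("top")["image"][165:295,165:405,::-1]
s=vision.grab_frame("scene")["image"][180:365,210:420,::-1]
cv2.imwrite("pics/t9.png",cv2.resize(t,None,fx=10/3,fy=10/3,interpolation=3))
cv2.imwrite("pics/s9.png",cv2.resize(s,None,fx=3.2,fy=3.2,interpolation=3))
print(r.state()['position'])
E
```

```text
top A 692.5 [ 0.626  -0.1726]
scene A 914.5 [ 0.6238 -0.1726]
top A 482.0 [ 0.619  -0.0808]
scene A 699.0 [ 0.6163 -0.0813]
top A 299.0 [0.613  0.0088]
scene A 484.5 [0.6106 0.0082]
top A 297.5 [0.6132 0.0089]
scene A 283.0 [0.6047 0.1002]
[ 0.43573525 -0.29201386  0.19846281]
```

View pics/t9.png

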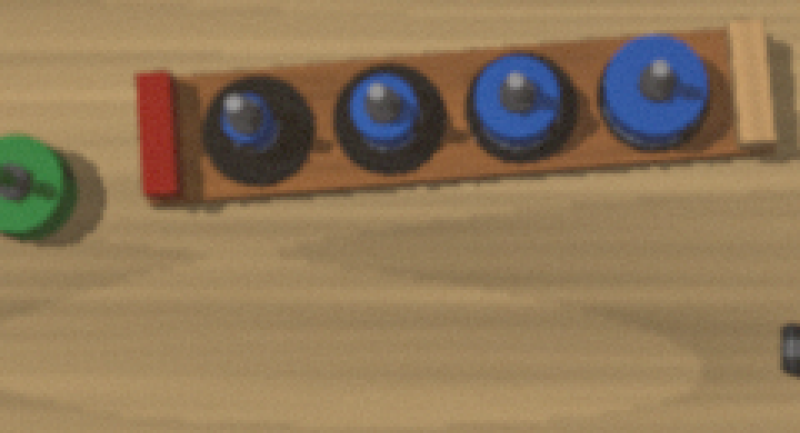

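View pics/s9.png

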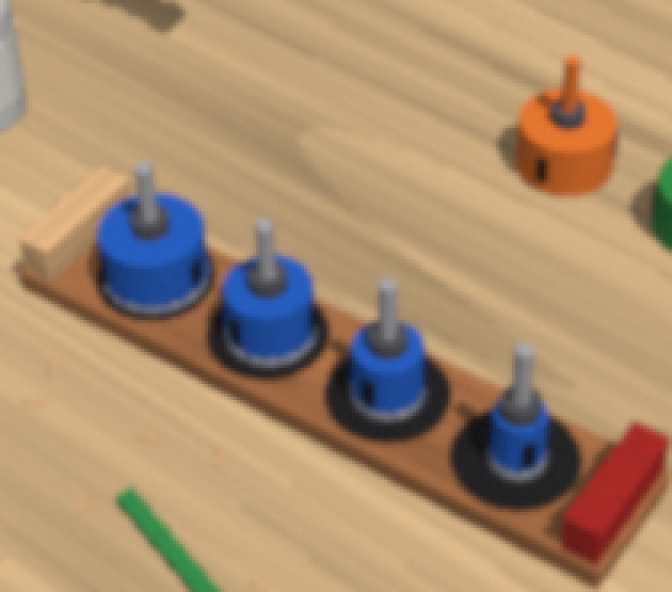

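All four saws stand upright in order, with the 32 mm one next to the red stop: in the top crop the shank tips are at (236,103), (378,88), (516,78) and (660,66). I'll check the small one in the top view using its tip.

```bash
python3 - <<'E'
from m import *
f=pickle.load(open("top.pkl","rb"))
for t in((236,103),(378,88),(516,78),(660,66)):
    print(at(f,(t[0]+.5)*.3-.5+165,(t[1]+.5)*.3-.5+165,.115)[:2].round(4))
print(at(f,(249.5)*.3-.5+165,(121.5)*.3-.5+165,.042)[:2])
f=pickle.load(open("scene.pkl","rb"))
print(at(f,518.5/3.2-.5+210,460/3.2-.5+180,.021)[:2])
E
```

```text
[0.6032 0.0962]
[0.6122 0.0061]
[ 0.6181 -0.0812]
[ 0.6255 -0.1722]
[0.60480507 0.0989363 ]
[0.60366549 0.10022207]
```

```bash
python3 -c "
from plant import sign_off
print(sign_off())"
```

```text
the job is handed in; nothing more can be done
None
```

The job is handed in: all four blue saws stand upright on the rail in size order, the 32 mm one next to the red stop, each about 4 mm or less from its pad's centre by the camera; the glue bottle was not touched, and the arm took about 22 s.

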